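Set the dish shaker to fast and start it

TASK

Two identical shakers stand on the bench. On the one that carries the Petri dish, push the speed lever from off past its first detent all the way to the second stop, then press the start button down and let go. Only push with the fingers; do not pick up or shift the dish or the other things on the bench, and leave the other shaker's lever and button alone.

Things in the scene. Friction and masses are not known exactly. Their poses are not given: they have to be found in the camera images.
- dish_shaker: the shaker that carries the Petri dish: white housing 120 (x) x 215 (y) x 50 mm high, fixed to the bench. Origin: centre of its underside, on the bench top; own z up, own +x towards its back, own +y towards its left. The load platform (112 x 102 mm, top 62 mm above the bench, four 5 mm corner pins) covers its left half (centre at y = +53 mm); its right half is the control deck, 50 mm high, with the lever behind and the start button at the front right corner
- dish_lever (a joint): speed lever of the shaker with the Petri dish, turning about an upright pivot: 0 = off (grip towards the shaker's own right, -y), 0.524 = first detent (slow), 1.047 = second, hard stop (fast, grip towards the load platform, +y). Moving the grip to own +y raises the value. A sprung detent holds it in each of the three places: about 6 N at the grip to leave one (some 3 mm of play in each); once more than half-way to the next place it is drawn into that one by itself
- dish_lever_grip (a point): middle of the lever's upright black grip post, 16 mm diameter, 43 mm tall (this point is its axis, 83.5 mm above the bench; top of the post 105 mm, foot of the post 62 mm). It moves on an arc of 60 mm radius about the pivot; at value v it lies at the pivot + 60 mm * (-cos(v - 0.524), sin(v - 0.524)) in the shaker's own x, y
- dish_lever_pivot (a point): axis of that lever's pivot at the height of the middle of the grip post; at own x = +42 mm, y = -55 mm of the shaker. The hub round it is 28 mm wide and 64 mm high
- dish_start (a joint): start button of the shaker with the Petri dish: 0 = up, 0.006 m = fully down; springs back when let go. Fully down takes 4 N
- dish_start_top (a point): centre of the top face of that button's round white cap, 24 mm diameter; pressed straight down; at own x = -40 mm, y = -88 mm of the shaker
- block_shaker: the other, identical shaker, that carries the tube block: white housing 120 (x) x 215 (y) x 50 mm high, fixed to the bench. Origin: centre of its underside, on the bench top; own z up, own +x towards its back, own +y towards its left. The load platform (112 x 102 mm, top 62 mm above the bench, four 5 mm corner pins) covers its left half (centre at y = +53 mm); its right half is the control deck, 50 mm high, with the lever behind and the start button at the front right corner
- block_lever (a joint): speed lever of the shaker with the tube block, turning about an upright pivot: 0 = off (grip towards the shaker's own right, -y), 0.524 = first detent (slow), 1.047 = second, hard stop (fast, grip towards the load platform, +y). Moving the grip to own +y raises the value. A sprung detent holds it in each of the three places: about 6 N at the grip to leave one (some 3 mm of play in each); once more than half-way to the next place it is drawn into that one by itself
- block_start (a joint): start button of the other shaker; as the first one's
- petri_dish: round Petri dish, 92 mm diameter, 15 mm high, loose on its shaker's platform; origin at the centre of its underside
- tube_block: rectangular micro tube block, 104 x 66 x 26 mm, rows of holes in its top, loose on the other shaker's platform; origin at the centre of its underside
- marker: marker pen, 134 mm long, 12 mm thick, lying on the bench between the shakers; origin at the underside of its middle
- tape: roll of tape, 53 mm diameter, 19 mm high, lying flat on the bench to the left; origin at the centre of its underside
- timer: small timer, 64 x 66 x 19 mm, lying on the bench to the right; origin at the centre of its underside
- bottle: reagent bottle with screw cap, 60 mm diameter, 105 mm tall, standing behind the shakers on the right; origin at the centre of its underside
- spare_dish: another Petri dish, 92 mm diameter, 15 mm high, lying on the bench itself behind the shakers on the left; origin at the centre of its underside

How it is judged:
By the outcome, as a careful person would: the job done as asked, in the order asked, and still so for the second after the job is handed in, with the robot touching nothing.
It also fails if it takes over 34 s, if anything falls off the work surface, if the arm or the gripper's body presses on something with over 40 N, if the wrist force passes 120 N, or if a joint passes its speed limit or range.

ROBOT

A 6-joint arm with a two-finger parallel gripper is mounted at the origin on a cart in front of the work surface, level with it; the furniture and walls round the work are solid. World frame = base frame: x ahead of the robot, y to its left, z up, the work surface at z = 0. Lengths are in m, angles in rad, forces in N, time in s.
With the tool pointing down it reaches from about 0.425 to 0.95 m from the base axis. Payload 14.7 kg.
Tool frame: the origin (TCP) lies on the centre line of the jaws, within the pads' length; the fingertips stand 17 mm ahead of it and the grasp point (between the pads) lies 2 mm behind it; z points along the fingers, y is the direction in which the jaws open and shut (so a half turn about z gives the same grasp; the last joint's range is limited). The gripper opens to 85 mm and grips with 20 to 120 N. Pads are 22 mm wide; open, the fingers measure 114 mm over their backs; the gripper's body (76 mm by 85 mm) begins 54 mm behind the grasp point. The pads swing forward as they close: fully open they stand 13 mm farther back than shut.
Start: joints at [1.075, 0.48, 1.596, -0, 1.065, -0.047], TCP at [0.282, 0.586, 0.248] pointing down, gripper open.
Joint ranges: [-2.75, 2.75], [-0.82, 2.05], [0.23, 2.67], [-1.56, 4.7], [0.09, 2.69], [-2.92, 2.92]. Speed limits (rad/s): [1.89, 1.89, 2.39, 3.01, 3.01, 3.01].

INTERFACE

Orientations are given as a unit quaternion [x, y, z, w].
In Python, from plant import telemetry, cams, job_done gives the robot as it stands.
- The arm moves only by the tool play_rows, never from a script. Its argument "series" is a list of rows, each a list of 3 entries, a list of its own where there are three numbers: the shift along the tool's x, y, z in m, then the turn, a rotation vector about the tool's x, y, z in degrees, then the opening, from 0 (shut) to 1 (fully open). In form: [[[dx, dy, dz], [wx, wy, wz], jaw], ...]. A call has exactly 5 rows; each row is the pose to reach, as a shift and turn from the pose commanded when the call began, along the tool's axes at that moment; what a row does not reach only later rows make up. A row lasts 1/10 s, in which the tool goes at most 50 mm and 8.59 degrees, less where a joint would pass 70% of its speed; a pose out of reach is approached as far as the arm can. A call with a gripper value outside its range is refused whole. The fingers move at their own pace and stop on an object; "force" is the grip in N (left out, the last holds). Time passes only in rows, so rows that repeat a pose let the fingers close, or fill a call up. It gives the time, the measured TCP pose, the force and the opening at its end, in the units of the state.
- telemetry.read_state(): the state, without advancing time (a new reading comes with each control period).
- cams.camera(name): name is "scene" or "top" or "wrist"; returns a dict with "pixels" (400x640x3 uint8, blue, green, red), "fov_y" (degrees; the focal length in pixels is half the picture's height over the tangent of half this angle, whatever the lens; pixels are square), "cx", "cy" (the principal point, pixels), "D" ([k1, k2, p1, p2, k3] as OpenCV has them; the pictures are not rectified), "cam_to_world" (4x4, takes a point from camera to world coordinates). Camera axes: x right, y up, looking along -z (the intrinsics and any distortion apply to the point x, -y, -z); pixel columns grow to the right and rows downward; lengths in m; the calibration is good to about 2 mm. A picture is of the moment at which its call begins. There is no depth.
- job_done(): hands the job in, once; it reports no verdict.
The state is a dict: "t": time; "joint_pos": joint angles; "joint_velocities": joint speeds; "joint_efforts": joint torques, N m; "position": TCP position; "tool_rot": TCP orientation; "contact_force": force on the tool from outside, world axes, zero at the start; "ft_torque": the same for the moment, N m; "width": opening from 0.0 (shut) to 1.0 (fully open).
Only numpy, scipy, OpenCV 4.12 (cv2) and the standard library are available. Lean on these libraries where they do the work, as an engineer would, in place of code of your own. Each camera call takes 0.05 s, during which the arm holds its last target.

## Working session

There is one attempt and no reset: what is moved stays moved. The work goes in short steps, Python scripts to look and compute and a tool call to move; the robot and the scene stay as the last step left them, time stands still between calls to the robot, and variables do not carry over. Pictures are saved under pics/ and viewed, and the job is handed in when it is done.

Besides the shell and the picture viewer there is one more tool, called after "Emit:" as name(argument=value, ...) on one line, values as JSON. play_rows: Moves the arm, as the interface text tells. Its arguments: {"type":"object","properties":{"series":{"type":"array","items":{"type":"array"}},"force":{"type":"number"}},"required":["series"]}

```bash
mkdir -p pics; ls; python3 - <<'E'
from plant import telemetry, cams
import cv2, numpy as np, pickle
s=telemetry.read_state(); print(s)
d={}
for n in ["scene","top"]:
    c=cams.camera(n); d[n]=c; cv2.imwrite(f"pics/{n}0.png",c["pixels"]); print(n,c["fov_y"],c["cx"],c["cy"],c["D"],np.round(c["cam_to_world"],3).tolist())
pickle.dump(d,open("c0.pkl","wb"))
E
```

```text
pics
{'t': 0.0, 'joint_pos': array([ 1.07541091e+00,  4.80837906e-01,  1.59683336e+00,  6.81346115e-07,
        1.06508396e+00, -4.65976035e-02]), 'joint_velocities': array([-0.00045441, -0.00061825,  0.00198804,  0.00164085,  0.00069139,
        0.00048716]), 'joint_efforts': array([ 2.45062183e-03, -9.50663209e+01, -4.30179477e+01,  1.35609630e-04,
        1.23288872e-02, -1.42482625e-05]), 'position': array([0.2818243 , 0.58532241, 0.24768353]), 'tool_rot': array([ 2.22515627e-01,  9.74928950e-01, -5.59991597e-04, -1.55889379e-04]), 'contact_force': array([-0.41652933, -0.21299363,  0.04452352]), 'ft_torque': array([-0.06003464, -0.0091692 ,  0.00196048]), 'width': 1.0005074120044524}
scene 44.629396100677575 324.4618122088639 198.02257324784443 [0.03047786 0.         0.         0.         0.        ] [[0.791, 0.447, -0.418, -0.198], [-0.612, 0.563, -0.556, -1.015], [-0.013, 0.695, 0.719, 1.389], [0.0, 0.0, 0.0, 1.0]]
top 45.95460207578597 325.2402222214475 201.3540847676076 [-0.10770269  0.          0.          0.          0.        ] [[-0.022, 0.987, -0.16, 0.28], [-1.0, -0.022, 0.003, 0.009], [-0.001, 0.16, 0.987, 1.749], [0.0, 0.0, 0.0, 1.0]]
```

View pics/scene0.png

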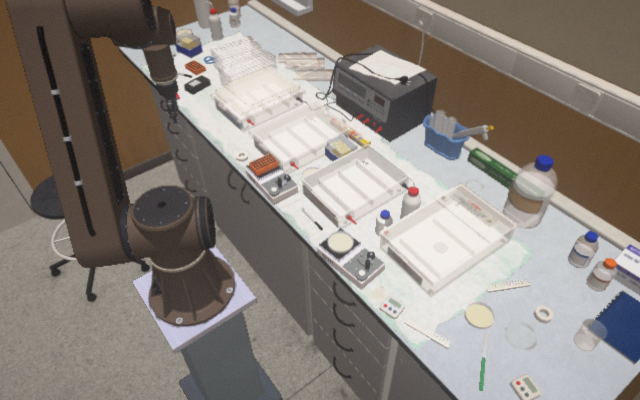

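View pics/top0.png

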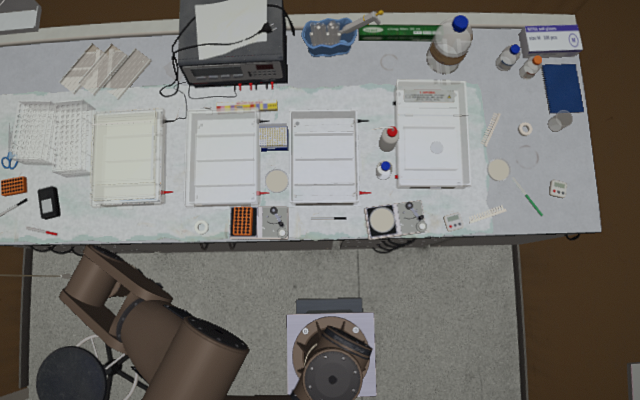

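The dish shaker is at about (397,219) in top and (352,257) in scene. The block shaker is at (260,221) in top. I'll enlarge the dish shaker.

```bash
python3 - <<'E'
import cv2, pickle
d=pickle.load(open("c0.pkl","rb"))
a=d["top"]["pixels"][190:250,350:440]; cv2.imwrite("pics/topz.png",cv2.resize(a,None,fx=8,fy=8,interpolation=cv2.INTER_CUBIC))
a=d["scene"]["pixels"][220:295,305:395]; cv2.imwrite("pics/scz.png",cv2.resize(a,None,fx=8,fy=8,interpolation=cv2.INTER_CUBIC))
E
cat > h.py <<'E'
import numpy as np, cv2
def K(c):
    f=200/np.tan(np.radians(c["fov_y"]/2)); return np.array([[f,0,c["cx"]],[0,f,c["cy"]],[0,0,1.]])
def ray(c,uv):
    p=cv2.undistortPoints(np.array([[uv]],float),K(c),np.array(c["D"]))[0,0]
    M=np.array(c["cam_to_world"]); return M[:3,3], M[:3,:3]@np.array([p[0],-p[1],-1])
def at(c,uv,z):
    o,d=ray(c,uv); return o+d*(z-o[2])/d[2]
def proj(c,P):
    M=np.array(c["cam_to_world"]); q=(np.atleast_2d(P)-M[:3,3])@M[:3,:3]
    q=q*[1,-1,-1]
    return cv2.projectPoints(q,np.zeros(3),np.zeros(3),K(c),np.array(c["D"]))[0][:,0]
E
```

```text
(no output)
```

View pics/topz.png

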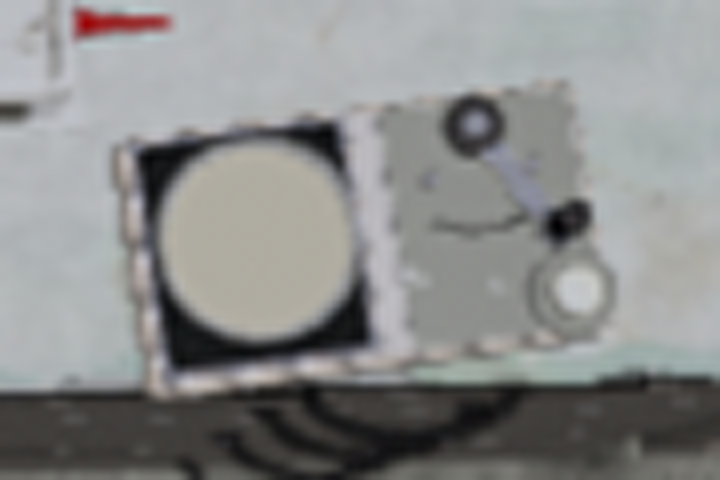

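View pics/scz.png

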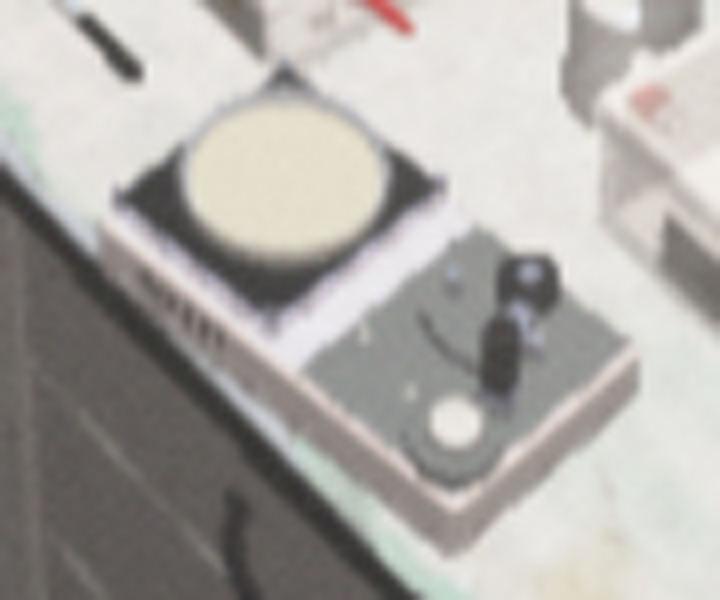

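```bash
cat > fit.py <<'E'
import pickle, numpy as np
from h import *
from scipy.optimize import least_squares
d=pickle.load(open("c0.pkl","rb"))
px,py=.056,.051
L={'pBL':(px,.053+py,.062),'pBR':(px,.053-py,.062),'pFL':(-px,.053+py,.062),'pFR':(-px,.053-py,.062),
'hFL':(-.06,.1075,.05),'hBR':(.06,-.1075,.05),'hFR':(-.06,-.1075,.05),'hub':(.042,-.055,.064),'btn':(-.04,-.088,.058),
'grip':(.042-.06*np.cos(.524),-.055-.06*np.sin(.524),.105)}
top=dict(pBL=(137,150),pBR=(337,122),pFL=(170,370),pFR=(372,345),hFL=(155,388),hBR=(570,85),hub=(473,125),btn=(578,290),grip=(573,215))
sc=dict(pFL=(118,195),pBL=(285,68),pBR=(440,185),pFR=(270,325),hFR=(450,495),hBR=(637,350),hub=(530,270),btn=(457,420),grip=(503,325))
names=[];obs=[]
for n,dd,o in(("top",top,(350,190)),("scene",sc,(305,220))):
    for k,v in dd.items(): names.append((n,k));obs.append([o[0]+(v[0]+.5)/8-.5,o[1]+(v[1]+.5)/8-.5])
obs=np.array(obs)
def w(p,l):
    c,s=np.cos(p[2]),np.sin(p[2]); return np.array([p[0]+c*l[0]-s*l[1],p[1]+s*l[0]+c*l[1],l[2]])
def res(p,sel=None): return np.array([proj(d[n],w(p,L[k]))[0]-o for (n,k),o in zip(names,obs) if sel in(None,n)]).ravel()
if __name__=="__main__":
    for s in(None,"top","scene"):
        r=least_squares(res,[.55,-.15,0],args=(s,),loss='soft_l1'); p=r.x; print(s,p.round(4),np.degrees(p[2]))
        if s is None:
            for a,b in zip(names,res(p).reshape(-1,2).round(2)):print(a,b)
            for k in L: print(k,w(p,L[k]).round(4))
            P0=p
E
python3 fit.py; python3 - <<'E'
from plant import cams
import sys,cv2,numpy as np
sys.path.insert(0,'.')
c=cams.camera("wrist");cv2.imwrite("pics/w0.png",c["pixels"]);print(np.round(c["cam_to_world"],3),c["fov_y"])
from plant import telemetry
print(telemetry.read_state()["t"])
E
```

```text
None [ 0.486  -0.2474  0.108 ] 6.1854674772725895
('top', 'pBL') [-1.99 -1.73]
('top', 'pBR') [ 0.78 -1.85]
('top', 'pFL') [-1.67  1.41]
('top', 'pFR') [1.11 0.8 ]
('top', 'hFL') [-0.9   0.67]
('top', 'hBR') [ 0.4  -1.62]
('top', 'hub') [-0.09 -0.55]
('top', 'btn') [-1.02  0.11]
('top', 'grip') [ 0.07 -0.25]
('scene', 'pFL') [-1.87  0.06]
('scene', 'pBL') [-0.   -1.27]
('scene', 'pBR') [1.47 0.01]
('scene', 'pFR') [-0.07  0.78]
('scene', 'hFR') [0.3  1.85]
('scene', 'hBR') [ 1.23 -0.92]
('scene', 'hub') [-0.3   0.65]
('scene', 'btn') [-0.65  2.69]
('scene', 'grip') [-0.17  0.25]
pBL [ 0.5304 -0.1379  0.062 ]
pBR [ 0.5414 -0.2394  0.062 ]
pFL [ 0.4191 -0.15    0.062 ]
pFR [ 0.4301 -0.2514  0.062 ]
hFL [ 0.4147 -0.147   0.05  ]
hBR [ 0.5572 -0.3478  0.05  ]
hFR [ 0.4379 -0.3607  0.05  ]
hub [ 0.5336 -0.2975  0.064 ]
btn [ 0.4557 -0.3392  0.058 ]
grip [ 0.4852 -0.333   0.105 ]
top [ 0.4848 -0.2485  0.1106] 6.336522652408022
scene [ 0.4872 -0.246   0.1091] 6.248705868152542
[[ 0.434 -0.851 -0.296  0.205]
 [ 0.901  0.41   0.143  0.622]
 [-0.001 -0.329  0.944  0.374]
 [ 0.     0.     0.     1.   ]] 63.23382517309417
0.15
```

```bash
cat >> h.py <<'E'
from scipy.spatial.transform import Rotation as R
def rel(s,pos,ydir_deg):
    """shift & rotvec(deg) in tool frame to pos, tool down with y axis at world angle ydir"""
    T=R.from_quat(s["tool_rot"]); a=np.radians(ydir_deg); y=np.array([np.cos(a),np.sin(a),0]); z=np.array([0,0,-1.]); x=np.cross(y,z)
    G=R.from_matrix(np.c_[x,y,z])
    return T.inv().apply(np.array(pos)-s["position"]).round(4), (T.inv()*G).as_rotvec(degrees=True).round(2)
E
python3 - <<'E'
from plant import telemetry; from h import *
s=telemetry.read_state()
print(rel(s,(.45,.40,.25),24.3)); print(rel(s,(.45,.40,.25),64.3))
E
```

```text
(array([-0.2319, -0.0941, -0.0021]), array([-5.000e-02,  2.000e-02,  3.998e+01]))
(array([-0.2319, -0.0941, -0.0021]), array([-0.05, -0.  , -0.02]))
```

Emit:
play_rows(series=[[[-0.232, -0.094, 0], [0, 0, 40], 0], [[-0.232, -0.094, 0], [0, 0, 40], 0], [[-0.232, -0.094, 0], [0, 0, 40], 0], [[-0.232, -0.094, 0], [0, 0, 40], 0], [[-0.232, -0.094, 0], [0, 0, 40], 0]], force=60)

```text
t: 0.65
position: [0.451, 0.3989, 0.2482]
tool_rot: [0.545, 0.838, -0.0, -0.0]
contact_force: [0.5, -0.1, 1.0]
width: 0.143
```

```bash
python3 - <<'E'
from plant import telemetry; from h import *
s=telemetry.read_state()
print(s["t"],s["position"],s["joint_pos"].round(3),s["width"])
print(rel(s,(.55,.20,.25),-20)); print(rel(s,(.56,0,.25),-40))
E
```

```text
0.65 [0.45096121 0.39887648 0.24822218] [0.674 0.413 1.71  0.    1.018 0.256] 0.14304702089574706
(array([-0.222 ,  0.0098, -0.0018]), array([-1.000e-02,  0.000e+00,  4.395e+01]))
(array([-0.4088, -0.0623, -0.0018]), array([-1.000e-02,  1.000e-02,  6.395e+01]))
```

Emit:
play_rows(series=[[[-0.222, 0.01, 0], [0, 0, 42], 0], [[-0.222, 0.01, 0], [0, 0, 42], 0], [[-0.222, 0.01, 0], [0, 0, 42], 0], [[-0.222, 0.01, 0], [0, 0, 42], 0], [[-0.222, 0.01, 0], [0, 0, 42], 0]])

```text
t: 1.15
position: [0.5518, 0.1987, 0.2482]
tool_rot: [0.81, 0.586, -0.0, 0.0]
contact_force: [1.1, 0.9, 0.3]
width: -0.001
```

```bash
python3 - <<'E'
from plant import telemetry; from h import *
s=telemetry.read_state()
print(s["t"],s["position"],s["joint_pos"].round(3),s["width"])
print(rel(s,(.54,-.05,.25),-60)); print(rel(s,(.50,-.30,.22),-83.8))
E
```

```text
1.15 [0.55177778 0.19870288 0.24819587] [ 2.940e-01  3.920e-01  1.746e+00 -1.000e-03  1.004e+00  6.120e-01] -0.0010819604344167334
(array([-0.2399,  0.0665, -0.0016]), array([3.000e-02, 3.000e-02, 4.181e+01]))
(array([-0.4899,  0.1065,  0.0285]), array([4.000e-02, 2.000e-02, 6.561e+01]))
```

Emit:
play_rows(series=[[[-0.24, 0.066, 0], [0, 0, 42], 0], [[-0.24, 0.066, 0], [0, 0, 42], 0], [[-0.24, 0.066, 0], [0, 0, 42], 0], [[-0.24, 0.066, 0], [0, 0, 42], 0], [[-0.24, 0.066, 0], [0, 0, 42], 0]])

```text
t: 1.65
position: [0.5398, -0.0484, 0.2483]
tool_rot: [0.966, 0.258, -0.0, 0.0]
contact_force: [1.1, -0.1, -1.1]
width: -0.002
```

```bash
python3 - <<'E'
from plant import telemetry; from h import *
s=telemetry.read_state()
print(s["t"],s["position"],s["joint_pos"].round(3),s["width"])
print(rel(s,(.46,-.31,.23),-83.8))
E
```

```text
1.65 [ 0.53977344 -0.04839215  0.24829765] [-0.145  0.33   1.845 -0.     0.967  0.903] -0.0016611223087205067
(array([-0.1997,  0.1869,  0.0183]), array([ 0.  ,  0.  , 23.74]))
```

Emit:
play_rows(series=[[[-0.185, 0.165, 0], [0, 0, 23.7], 0], [[-0.185, 0.165, 0], [0, 0, 23.7], 0], [[-0.185, 0.165, 0], [0, 0, 23.7], 0], [[-0.185, 0.165, 0], [0, 0, 23.7], 0], [[-0.185, 0.165, 0], [0, 0, 23.7], 0]])

```text
t: 2.15
position: [0.4626, -0.2841, 0.2483]
tool_rot: [0.998, 0.057, -0.0, -0.0]
contact_force: [0.9, 0.6, 0.2]
width: 0.003
```

```bash
python3 - <<'E'
from plant import telemetry,cams; from h import *
import pickle
s=telemetry.read_state()
print(s["t"],s["position"],s["joint_pos"].round(3),s["contact_force"])
c=cams.camera("wrist"); pickle.dump(c,open("w1.pkl","wb")); cv2.imwrite("pics/w1.png",c["pixels"])
print(np.round(c["cam_to_world"],4))
E
```

```text
2.15 [ 0.46264672 -0.28410864  0.24828567] [-0.607  0.331  1.843 -0.     0.968  0.85 ] [0.86824871 0.63989926 0.19569891]
[[ 1.141e-01  9.389e-01  3.249e-01  5.460e-01]
 [-9.935e-01  1.078e-01  3.740e-02 -2.745e-01]
 [ 1.000e-04 -3.270e-01  9.450e-01  3.743e-01]
 [ 0.000e+00  0.000e+00  0.000e+00  1.000e+00]]
```

View pics/w1.png

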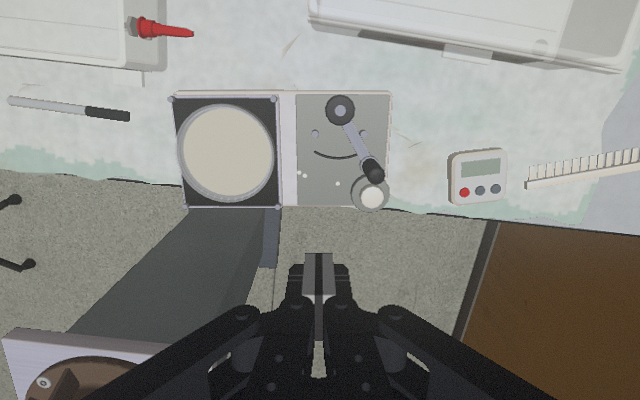

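The dish shaker sits at (175–390, 92–208): hub (340,110), grip near (372,170), button (371,196). Zooming in to measure.

```bash
python3 - <<'E'
import cv2, pickle
c=pickle.load(open("w1.pkl","rb"))
a=c["pixels"][80:220,280:400]; cv2.imwrite("pics/w1z.png",cv2.resize(a,None,fx=4,fy=4,interpolation=cv2.INTER_CUBIC))
print(c["D"],c["cx"],c["cy"])
E
```

```text
[-0.02998742  0.          0.          0.          0.        ] 318.25137367462776 202.34305413692985
```

View pics/w1z.png

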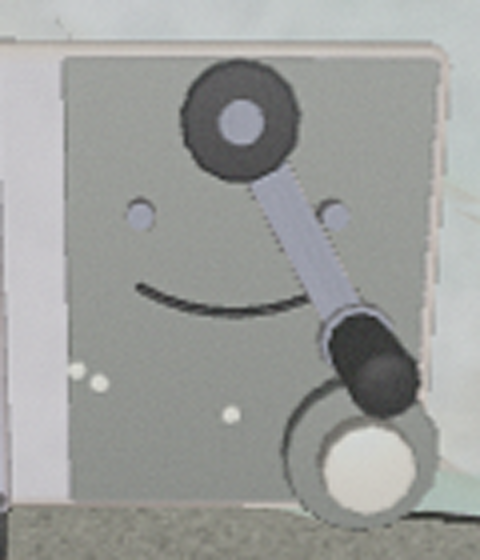

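```bash
cat > fit2.py <<'E'
import pickle
from h import *
import fit
from fit import L,w
from scipy.optimize import least_squares
c=pickle.load(open("w1.pkl","rb"))
ob=dict(hub=(240,121),hBR=(446,45),grip=(388,387),btn=(371,469))
ob={k:((v[0]+.5)/4-.5+280,(v[1]+.5)/4-.5+80) for k,v in ob.items()}
def res(p,ks):
    o=[]
    for k in ks:
        l=list(L[k])
        if k=='btn': l[2]=p[3]
        o.append(proj(c,w(p,l))[0]-ob[k])
    return np.array(o).ravel()
if __name__=="__main__":
    for ks in (['hub','hBR','grip'],['hub','hBR','grip','btn']):
        r=least_squares(res,[.486,-.247,.108,.06],args=(ks,)); p=r.x; print(p.round(4),np.degrees(p[2]),res(p,ks).reshape(-1,2).round(2).tolist())
    for k in ('hub','grip','btn'): print(k,w(p,L[k]).round(4))
    print(at(c,ob['hub'],.064),at(c,ob['grip'],.105),at(c,ob['btn'],.058),at(c,ob['btn'],.065))
    d=fit.d
    # button triangulation with scene + top
    A=np.zeros((3,3));b=np.zeros(3)
    for cc,uv in ((c,ob['btn']),(d['scene'],fit.obs[fit.names.index(('scene','btn'))]),(d['top'],fit.obs[fit.names.index(('top','btn'))])):
        o,q=ray(cc,uv);q/=np.linalg.norm(q);M=(np.eye(3)-np.outer(q,q));A+=M;b+=M@o
    print('btn tri',np.linalg.solve(A,b))
E
python3 fit2.py
```

```text
[ 0.4813 -0.246   0.1296  0.06  ] 7.425437770061029 [[-1.22, 1.16], [1.86, -1.06], [-0.54, -0.04]]
[ 0.4811 -0.2462  0.1328  0.0703] 7.608490340321496 [[-1.21, 1.23], [1.82, -1.18], [-0.33, -0.09], [-0.22, 0.11]]
hub [ 0.53   -0.2951  0.064 ]
grip [ 0.4825 -0.3318  0.105 ]
btn [ 0.4531 -0.3387  0.058 ]
[ 0.53121631 -0.29609665  0.064     ] [ 0.48243541 -0.33205951  0.105     ] [ 0.44948411 -0.3414884   0.058     ] [ 0.45162004 -0.34000642  0.065     ]
btn tri [ 0.45502122 -0.33944048  0.07391937]
```

Hub and grip come out 60.6 mm apart, against 60 mm given. The yaw is about 6.4° and agrees between cameras. I'll go beside the grip on its −y side and then down.

Emit:
play_rows(series=[[[0.006, 0.045, 0], [0, 0, 0], 0], [[0.011, 0.09, 0], [0, 0, 0], 0], [[0.011, 0.09, 0.05], [0, 0, 0], 0], [[0.011, 0.09, 0.1], [0, 0, 0], 0], [[0.011, 0.09, 0.12], [0, 0, 0], 0]])

```text
t: 2.7
position: [0.4829, -0.369, 0.1239]
tool_rot: [0.998, 0.057, -0.002, -0.002]
contact_force: [0.6, -0.1, 0.1]
width: -0.002
```

```bash
python3 - <<'E'
from plant import telemetry,cams; from h import *
import pickle
s=telemetry.read_state()
print(s["t"],s["position"],s["contact_force"])
c=cams.camera("wrist"); pickle.dump(c,open("w2.pkl","wb")); cv2.imwrite("pics/w2.png",c["pixels"])
c=cams.camera("scene"); cv2.imwrite("pics/s2.png",cv2.resize(c["pixels"][190:300,300:440],None,fx=5,fy=5,interpolation=cv2.INTER_CUBIC))
E
```

```text
2.7 [ 0.48293371 -0.36904756  0.12386155] [ 0.62947623 -0.11193125  0.12574192]
```

View pics/w2.png

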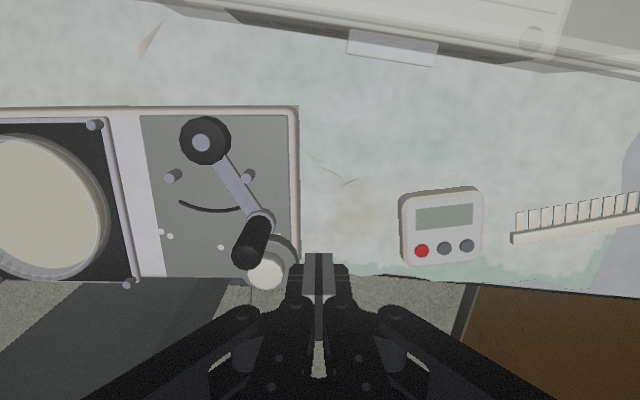

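View pics/s2.png

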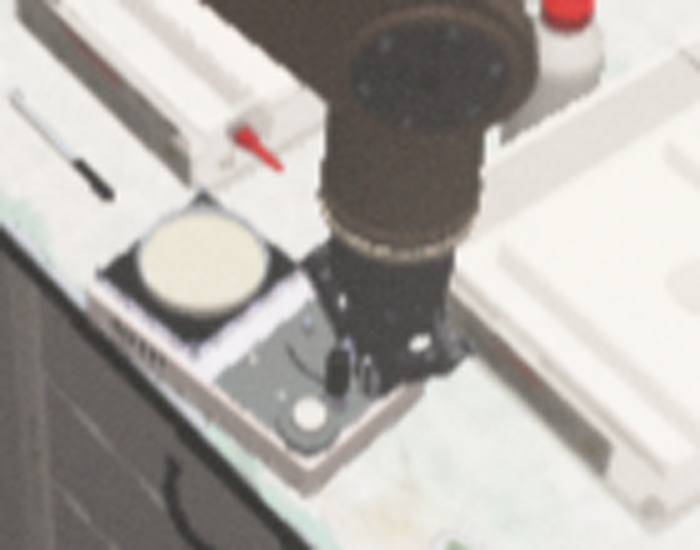

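The tip (318,258) is level with the grip top (247,257) and about 37–40 mm to its right, as planned. I'll go down 25 mm and start pushing.

Emit:
play_rows(series=[[[0, 0, 0.025], [0, 0, 0], 0], [[0, -0.01, 0.025], [0, 0, 0], 0], [[0, -0.018, 0.025], [0, 0, 0], 0], [[0, -0.026, 0.025], [0, 0, 0], 0], [[0, -0.034, 0.025], [0, 0, 0], 0]])

```text
t: 3.3
position: [0.4816, -0.3368, 0.1052]
tool_rot: [0.998, 0.058, 0.001, 0.001]
contact_force: [-0.2, 0.2, 0.2]
width: 0.003
```

Emit:
play_rows(series=[[[0, -0.008, 0], [0, 0, 0], 0], [[0, -0.016, 0], [0, 0, 0], 0], [[0, -0.024, 0], [0, 0, 0], 0], [[0, -0.032, 0], [0, 0, 0], 0], [[0, -0.032, 0], [0, 0, 0], 0]])

```text
t: 3.8
position: [0.4772, -0.3035, 0.1036]
tool_rot: [0.998, 0.058, -0.0, -0.0]
contact_force: [-0.2, -0.0, -0.3]
width: 0.003
```

```bash
python3 - <<'E'
from plant import telemetry,cams; from h import *
import pickle
s=telemetry.read_state()
print(s["t"],s["position"],s["contact_force"])
c=cams.camera("wrist"); pickle.dump(c,open("w3.pkl","wb")); cv2.imwrite("pics/w3.png",c["pixels"])
E
```

```text
3.8 [ 0.47720886 -0.30348951  0.10357158] [-0.15923729 -0.03992587 -0.2605909 ]
```

View pics/w3.png

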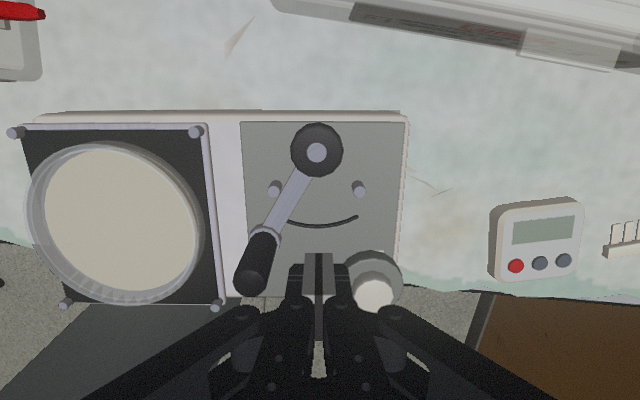

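```bash
python3 - <<'E'
import cv2, pickle
c=pickle.load(open("w3.pkl","rb"))
a=c["pixels"][110:320,215:425]; cv2.imwrite("pics/w3z.png",cv2.resize(a,None,fx=3,fy=3,interpolation=cv2.INTER_CUBIC))
E
```

```text
(no output)
```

View pics/w3z.png

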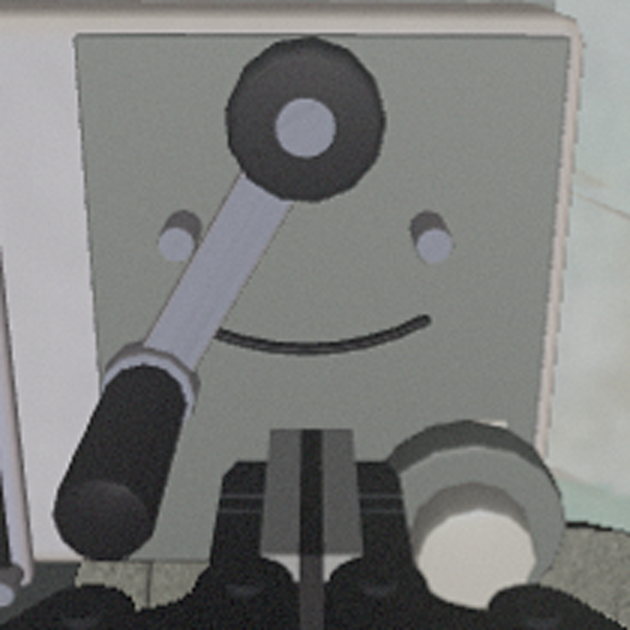

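```bash
python3 - <<'E'
import pickle
from h import *
c=pickle.load(open("w3.pkl","rb"))
f=lambda U,V:((U+.5)/3-.5+215,(V+.5)/3-.5+110)
h=at(c,f(306,125),.064);g=at(c,f(104,520),.105);g0=at(c,f(153,385),.062)
print(h,g,g0)
for q in(g,g0):
    e=(q-h)[:2]; a=np.arctan2(e[1],e[0]); print(np.linalg.norm(e),np.degrees(a))
for z in(.058,.065,.07): print(at(c,f(477,552),z))
E
```

```text
[ 0.53098427 -0.29643165  0.064     ] [ 0.47642794 -0.27269034  0.105     ] [ 0.47820611 -0.27330113  0.062     ]
0.05949825454529523 156.48273340326736
0.05762425446113432 156.3341087679789
[ 0.4459024  -0.34177674  0.058     ]
[ 0.45058264 -0.33982239  0.065     ]
[ 0.45392566 -0.33842643  0.07      ]
```

The lever reads 156.4° in world. The second stop should be 150° + 6.4° = 156.4°, so it is there. I'll feel forward gently to confirm it's seated.

Emit:
play_rows(series=[[[0, -0.005, 0], [0, 0, 0], 0], [[0, -0.008, 0], [0, 0, 0], 0], [[0, -0.01, 0], [0, 0, 0], 0], [[0, -0.012, 0], [0, 0, 0], 0], [[0, -0.013, 0], [0, 0, 0], 0]])

```text
t: 4.35
position: [0.4763, -0.2932, 0.1034]
tool_rot: [0.998, 0.058, 0.0, 0.001]
contact_force: [-3.6, -18.1, -5.2]
width: 0.002
```

```bash
python3 - <<'E'
from plant import telemetry; s=telemetry.read_state(); print(s["position"],s["contact_force"],s["ft_torque"])
E
```

```text
[ 0.4762574  -0.29317858  0.10338697] [ -3.56865083 -18.12209794  -5.21832341] [-2.93978901  0.64407455  0.02451513]
```

The finger meets a firm stop: 18 N, with no further travel. The lever is seated, so I'll back off, rise and go over the button.

Emit:
play_rows(series=[[[0, 0.01, 0], [0, 0, 0], 0], [[0, 0.02, 0], [0, 0, 0], 0], [[0, 0.03, -0.025], [0, 0, 0], 0], [[-0.015, 0.0425, -0.03], [0, 0, 0], 0], [[-0.027, 0.0425, -0.03], [0, 0, 0], 0]])

```text
t: 4.85
position: [0.4543, -0.3392, 0.1342]
tool_rot: [0.998, 0.057, 0.001, 0.001]
contact_force: [-0.3, -0.9, -1.2]
width: -0.002
```

```bash
python3 - <<'E'
from plant import telemetry,cams; from h import *
import pickle
c=cams.camera("wrist"); pickle.dump(c,open("w4.pkl","wb")); cv2.imwrite("pics/w4.png",c["pixels"])
s=telemetry.read_state()
print(s["t"],s["position"],s["contact_force"],rel(s,(.4535,-.3385,.1),-83.5))
P=s["position"]+[0,0,-.017]; print(proj(c,P), proj(c,[.4535,-.3385,.069]))
c=cams.camera("scene"); pickle.dump(c,open("s4.pkl","wb"));cv2.imwrite("pics/s4.png",cv2.resize(c["pixels"][210:290,310:400],None,fx=7,fy=7,interpolation=cv2.INTER_CUBIC))
E
```

```text
4.9 [ 0.45173598 -0.33777305  0.13321096] [-1.63090379 -0.20029787 -0.32924626] (array([0.0017, 0.0009, 0.0332]), array([-0.03,  0.04,  0.02]))
[[314.83974785 270.50797629]] [[316.85409787 229.72119652]]
```

View pics/w4.png

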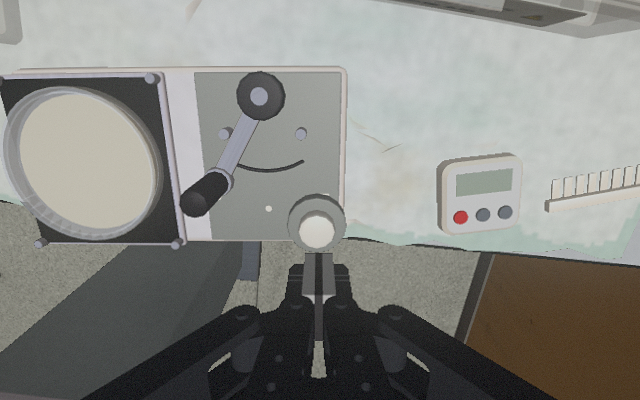

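View pics/s4.png

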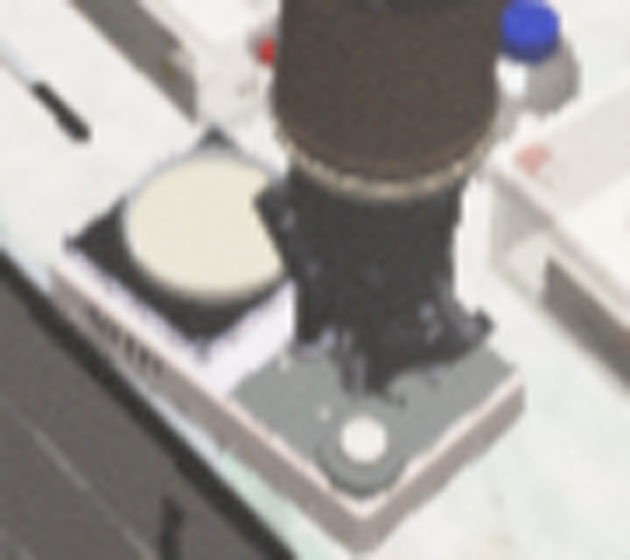

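The button is at (316,232), within 2.5 px of the prediction (317,230). The lever stands at the platform side. I'll descend to just above the cap and press in small steps.

Emit:
play_rows(series=[[[0, 0, 0.025], [0, 0, 0], 0], [[0, 0, 0.038], [0, 0, 0], 0], [[0, 0, 0.042], [0, 0, 0], 0], [[0, 0, 0.045], [0, 0, 0], 0], [[0, 0, 0.047], [0, 0, 0], 0]])

```text
t: 5.45
position: [0.4541, -0.337, 0.0863]
tool_rot: [0.998, 0.058, -0.0, -0.0]
contact_force: [-1.1, 1.2, 3.4]
width: -0.006
```

```bash
python3 - <<'E'
from plant import telemetry,cams; from h import *
import pickle
c=cams.camera("wrist"); cv2.imwrite("pics/w5.png",c["pixels"][150:400,150:470])
s=telemetry.read_state()
print(s["t"],s["position"],s["contact_force"])
E
```

```text
5.5 [ 0.45411084 -0.33703323  0.08624779] [0.14594979 2.1451841  1.82403483]
```

View pics/w5.png

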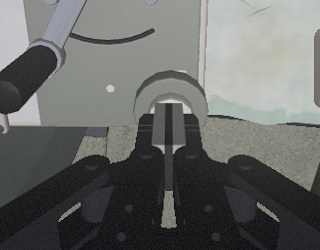

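Emit:
play_rows(series=[[[0, 0, 0.002], [0, 0, 0], 0], [[0, 0, 0.004], [0, 0, 0], 0], [[0, 0, 0.006], [0, 0, 0], 0], [[0, 0, 0.007], [0, 0, 0], 0], [[0, 0, 0.007], [0, 0, 0], 0]])

```text
t: 6.0
position: [0.4545, -0.3374, 0.082]
tool_rot: [0.998, 0.057, 0.001, 0.001]
contact_force: [-9.5, 9.9, 53.5]
width: 0.004
```

53 N with no further travel at tip z ≈ 65 mm means the button is fully down. Letting go straight up.

Emit:
play_rows(series=[[[0, 0, -0.006], [0, 0, 0], 0], [[0, 0, -0.015], [0, 0, 0], 0], [[0, 0, -0.04], [0, 0, 0], 0], [[0, 0, -0.08], [0, 0, 0], 0], [[-0.01, 0, -0.12], [0, 0, 0], 0]])

```text
t: 6.5
position: [0.4445, -0.3383, 0.2005]
tool_rot: [0.998, 0.058, -0.0, -0.0]
contact_force: [-0.0, -0.5, 0.1]
width: -0.001
```

```bash
python3 - <<'E'
from plant import telemetry,cams; from h import *
import pickle
c=cams.camera("wrist"); pickle.dump(c,open("w6.pkl","wb")); cv2.imwrite("pics/w6.png",c["pixels"])
s=telemetry.read_state()
print(s["t"],s["position"],s["contact_force"])
c=cams.camera("top"); cv2.imwrite("pics/t6.png",cv2.resize(c["pixels"][180:260,190:470],None,fx=2.8,fy=2.8))
E
```

```text
6.55 [ 0.44486017 -0.33999689  0.2067194 ] [ 1.7511778  -1.88380035  7.48758176]
```

View pics/w6.png

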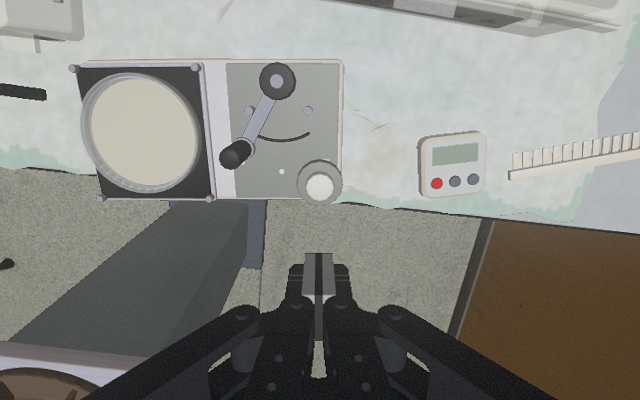

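View pics/t6.png

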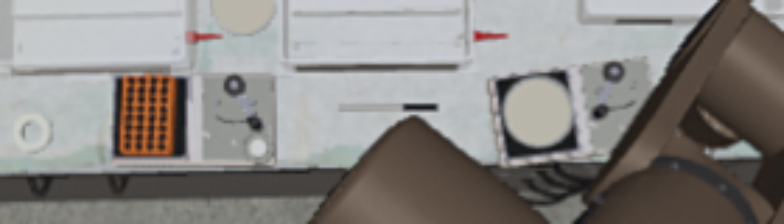

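The lever is still at the platform side (grip (235,155), hub (277,81)) and the button cap is up (320,187). The dish is still in place and the block shaker is unchanged. I'll let the arm settle, then hand in.

Emit:
play_rows(series=[[[0, 0, 0], [0, 0, 0], 0], [[0, 0, 0], [0, 0, 0], 0], [[0, 0, 0], [0, 0, 0], 0], [[0, 0, 0], [0, 0, 0], 0], [[0, 0, 0], [0, 0, 0], 0]])

```text
t: 7.1
position: [0.4439, -0.3381, 0.1986]
tool_rot: [0.998, 0.057, -0.0, -0.0]
contact_force: [0.5, -0.4, -0.1]
width: 0.0
```

```bash
python3 - <<'E'
import pickle
from h import *
from plant import telemetry, job_done
c=pickle.load(open("w6.pkl","rb"))
h=at(c,(277,81),.064);g=at(c,(235,156),.105); e=g-h; print(np.hypot(*e[:2]),np.degrees(np.arctan2(e[1],e[0])))
s=telemetry.read_state();print(s["t"],s["contact_force"])
print(job_done())
E
```

```text
0.05604484031970749 158.9511337683698
7.1 [ 0.5152392  -0.37256529 -0.07549382]
the job is handed in; nothing more can be done
None
```

The dish shaker's speed lever is at its second stop, and its start button was pressed fully down and let go. I handed the job in at 7.1 s. I pushed only with the closed fingers.

**Lever:**
- A close wrist picture put it at 156.4°, exactly where the second stop should be.
- Pushing it further met a firm stop at about 18 N.
- A last, rougher picture reading gave about 159°, with the hub-to-grip distance reading 56 mm instead of 60 mm. I put that down to coarse pixel picking; it still shows the second stop.

**Button:**
- It bottomed out with the fingertips at about 65 mm height. The force there was about 53 N, much more than the 4 N needed but well below the 120 N wrist limit.
- In the last wrist picture the cap looks sprung back up.

**Other things:** in the last pictures the Petri dish and the block shaker's lever and button look unmoved. The final contact force was about zero. I did not measure the positions of the remaining things on the bench.

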